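# Lay the next staggered course of floor blocks

### The arm

A 6-joint arm with a two-finger parallel gripper is mounted at the origin on a cart in front of the work surface, level with it; the furniture and walls round the work are solid. World frame = base frame: x ahead of the robot, y to its left, z up, the work surface at z = 0. Lengths are in m, angles in rad, forces in N, time in s.
With the tool pointing down it reaches from about 0.325 to 0.85 m from the base axis. Payload 4.4 kg.
Tool frame: the origin (TCP) lies at the centre of the arm's flange, where the gripper is bolted on; the fingertips stand 199 mm ahead of it and the grasp point (between the pads) lies 180 mm ahead of it; z points along the fingers, y is the line along which they close (so a half turn about z gives the same grasp; the last joint's range is limited). The gripper opens to 94 mm and grips with 3 to 60 N. Pads are 16 mm wide; open, the fingers measure 119 mm over their backs; the gripper's body (75 mm by 177 mm) begins 78 mm behind the grasp point.
Start: joints at [1.131, 0.207, 1.542, -0, 1.393, -0.15], TCP at [0.164, 0.551, 0.405] pointing down, gripper open.
Joint ranges: [-2.73, 2.73], [-0.86, 2.22], [0.23, 2.46], [-1.11, 4.25], [0.08, 2.63], [-2.82, 2.82]. Speed limits (rad/s): [2.79, 2.79, 3.14, 3.14, 3.14, 3.14].

### API

Orientations are given as a rotation vector (axis times angle).
In Python, from rig import ctrl gives the robot as it stands. The module is installed in compiled form; this text tells all that it offers.
- The arm moves only by the tool send_rows, never from a script. Its argument "rows" is a list of rows, each an object of numbers: "jaw": the closure, from -1 (fully open) to 1 (shut), so that 0 is half open; "tx", "ty", "tz": the shift along the tool's x, y, z in m; "twist": the turn about the tool's z in degrees. In form: [{"jaw": .., "tx": .., "ty": .., "tz": .., "twist": ..}, ...]. A call has 1 to 20 rows; each row is the pose to reach, as a shift and turn from the pose commanded when the call began, along the tool's axes at that moment; what a row does not reach only later rows make up. A row lasts 1/8 s, in which the tool goes at most 62.5 mm and 10.7 degrees, less where a joint would pass 70% of its speed; a pose out of reach is approached as far as the arm can. A call with a gripper value outside its range is refused whole. The fingers move at their own pace and stop on an object; "newtons" is the grip in N (left out, the last holds). Time passes only in rows, so rows that repeat a pose let the fingers close. It gives the time, the measured TCP pose, the force, the opening and the grip force at its end, in the units of the state.
- ctrl.observe(): the state, without advancing time (a new reading comes with each control period).
- ctrl.get_image(name): name is "scene" or "top" or "wrist"; returns a dict with "frame" (400x640x3 uint8, blue, green, red), "vfov" (degrees; the focal length in pixels is half the picture's height over the tangent of half this angle, whatever the lens; pixels are square), "cx", "cy" (the principal point, pixels), "R" (3x3) and "t" (3): a world point X has camera coordinates R X + t; the wrist camera has in their place "T_tool_cam" (4x4, takes a point from camera to tool coordinates, whose origin is the TCP and whose axes are the flange's). Camera axes: x right, y down, z forward; pixel columns grow to the right and rows downward; lengths in m; the calibration is good to about 2 mm. A picture is of the moment at which its call begins: read the wrist's pose just before it. There is no depth.
- ctrl.job_done(): hands the job in; it is judged then, once.
The state is a dict: "time_s": time; "q": joint angles; "joint_velocities": joint speeds; "joint_efforts": joint torques, N m; "tcp_pos": TCP position; "orientation": TCP orientation; "wrist_force": force on the tool from outside, world axes, zero at the start; "wrist_torque": the same for the moment, N m; "grip_width": finger opening in m; "gripper_force": force on a finger pad.
Only numpy, scipy, OpenCV 4.12 (cv2) and the standard library are available. Lean on these libraries where they do the work, as an engineer would, in place of code of your own. Each camera call takes 0.05 s, during which the arm holds its last target. There are 200 camera calls.

### The job

Start the next course of wooden floor blocks on the laying board: lay the loose half block first, flat in the corner with its 60 mm side along the last laid course, snug against both that course and the end stop. Then free the whole block that is jammed under the sprung hold-down of the feed chute by drawing it back up along the chute, lift it out and lay it end to end behind the half block, so that it straddles the joint of the laid course; finally press it gently tight endways against the half block, with no gap to it or to the laid course. Do not ram the blocks, and leave the cork sanding block and the roll of black tape where they are.

Things in the scene. Friction and masses are not known exactly. Their poses are not given: they have to be found in the camera images.
- half_mid (a point): centre of the loose half block: pale wood, 50 mm (its x) x 60 mm (its y) x 24 mm high, about 0.08 kg, lying flat on the bench; either way round will do. The larger cork sanding block near it is not part of the job
- whole_mid (a point): centre of the whole block: pale wood, 50 mm (its x) x 120 mm (its y) x 24 mm (its z), about 0.16 kg. It lies lengthways on the sloping chute, its y pointing uphill, its z square to the bed (tilted 14 degrees). Its lowest 34 mm lie under the hold-down; the rest can be gripped across its width
- corner (a point): inner corner of the laying board: where the front face of the last laid course meets the end stop, at half the height of a block on the bed (12 mm above it, 22 mm above the bench). x points square into the laid course, y along it to the end stop, z up. Seen from here the half block's centre belongs at x -25, y -30 mm, the whole block's at x -25, y -120 mm
- board: laying board, fixed: grey bed 250 x 270 x 10 mm, origin at the centre of its underside, axes as at the corner, which is at (13, 123) mm. Free bed: 138 mm in front of the laid course. Laid blocks rise 24 mm, the end stop 30 mm above the bed. A finger does not fit between a block and its neighbour: set the block down some 30 mm clear, let go and push it home
- chute: feed chute, fixed: grey bed 65 mm wide, 240 mm long, rising at 14 degrees along the chute's +y, open at the upper end; origin at bench height under the middle of the bed, whose surface there is 55 mm up. Side walls stand 6 mm above the bed, 65 mm over their outsides: keep fingertips 8 mm above the bed
- hold_down_mid (a point): middle of the rubber foot (22 mm along the chute) whose spring presses on the low end of the whole block with about 6 N; it gives 10 mm. Its bridge is 77 mm wide, 22 mm long, 52 mm above the bed. The block is clear after some 35 mm up along the bed (45 is safe). Leaning down on the block wedges it; eased 2 to 4 mm off the bed it pulls with about 5 N. It rests where it is left on the slope
- half_block: the half block; origin at the centre of its underside
- whole_block: the whole block; origin at the centre of its underside
- sand_block: bystander: brown cork sanding block, loose, 62 x 100 x 34 mm; origin at the centre of its underside
- elec_tape: bystander: roll of black tape, loose, 53 x 51 x 19 mm; origin at the centre of its underside
Mind the look-alikes: they are no part of the job. What is shaped like the half_block but turquoise is not meant.

How it is judged:
By the outcome, as a careful person would: the job done as asked, in the order asked, and still so for the second after the job is handed in, with the robot touching nothing.
It also fails if it takes over 72 s, if anything falls off the work surface, if the arm or the gripper's body presses on something with over 40 N, if the wrist force passes 120 N, or if a joint passes its speed limit or range.

## Working session

There is one attempt and no reset: what is moved stays moved. The work goes in short steps, Python scripts to look and compute and a tool call to move; the robot and the scene stay as the last step left them, time stands still between calls to the robot, and variables do not carry over. Pictures are saved under pics/ and viewed, at most 10 in all, crops included, and the job is handed in when it is done.

Besides the shell and the picture viewer there is one more tool, called after "Call:" as a command line: name --argument value ..., lists and objects as JSON in quotes. send_rows: Moves the arm, as the interface text tells. Its arguments: {"type":"object","properties":{"rows":{"type":"array","items":{"type":"object","properties":{"jaw":{"type":"number"},"tx":{"type":"number"},"ty":{"type":"number"},"tz":{"type":"number"},"twist":{"type":"number"}}}},"newtons":{"type":"number"}},"required":["rows"]}

```bash
mkdir -p pics
cat > h.py <<'E'
import numpy as np, cv2
from rig import ctrl
from scipy.spatial.transform import Rotation as Ro
def cam(name):
    s=ctrl.observe(); im=ctrl.get_image(name)
    f=200/np.tan(np.radians(im["vfov"])/2)
    if "R" in im and im["R"] is not None: R=np.array(im["R"]);t=np.array(im["t"])
    else:
        T=np.eye(4);T[:3,:3]=Ro.from_rotvec(s["orientation"]).as_matrix();T[:3,3]=s["tcp_pos"]
        M=np.linalg.inv(T@np.array(im["T_tool_cam"]));R=M[:3,:3];t=M[:3,3]
    return dict(f=im["frame"],fl=f,cx=im["cx"],cy=im["cy"],R=R,t=t)
def ray(c,u,v):
    d=c["R"].T@np.array([(u-c["cx"])/c["fl"],(v-c["cy"])/c["fl"],1]); return -c["R"].T@c["t"],d/np.linalg.norm(d)
def onz(c,u,v,z):
    o,d=ray(c,u,v); return o+d*(z-o[2])/d[2]
def proj(c,X):
    p=c["R"]@np.array(X)+c["t"]; return c["fl"]*p[0]/p[2]+c["cx"],c["fl"]*p[1]/p[2]+c["cy"]
def tri(c1,p1,c2,p2):
    o1,d1=ray(c1,*p1);o2,d2=ray(c2,*p2)
    s=np.linalg.lstsq(np.stack([d1,-d2],1),o2-o1,rcond=None)[0]
    a,b=o1+s[0]*d1,o2+s[1]*d2; return (a+b)/2,np.linalg.norm(a-b)
E
python3 - <<'E'
from h import *
import pickle
d={n:cam(n) for n in("scene","top")}
pickle.dump(d,open("c0.pkl","wb"))
for n in d: cv2.imwrite(f"pics/{n}0.png",d[n]["f"]); print(n,d[n]["fl"],-d[n]["R"].T@d[n]["t"])
s=ctrl.observe();print(s["tcp_pos"],s["orientation"],s["grip_width"],s["time_s"],Ro.from_rotvec(s["orientation"]).as_matrix().round(3))
E
```

```text
scene 470.5390769884937 [-0.00462126 -1.16505389  1.05771478]
top 429.08841136016287 [ 0.41991236 -0.10599978  1.55742957]
[0.16420286 0.5507301  0.40361005] [-4.53581916e-01 -3.10806667e+00  3.09017401e-03] 0.09377830428349866 0.1 [[-0.958  0.286 -0.001]
 [ 0.286  0.958 -0.002]
 [ 0.    -0.002 -1.   ]]
```

View pics/top0.png

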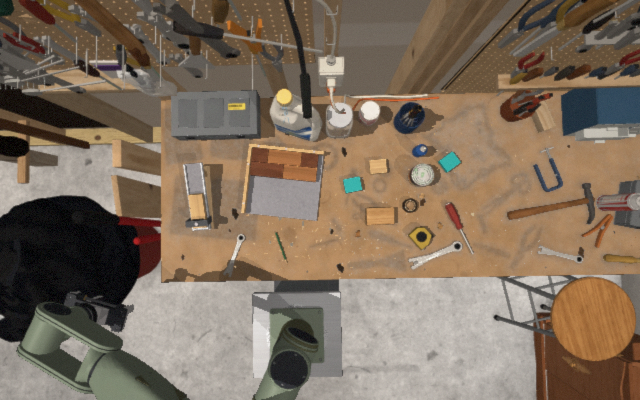

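View pics/scene0.png

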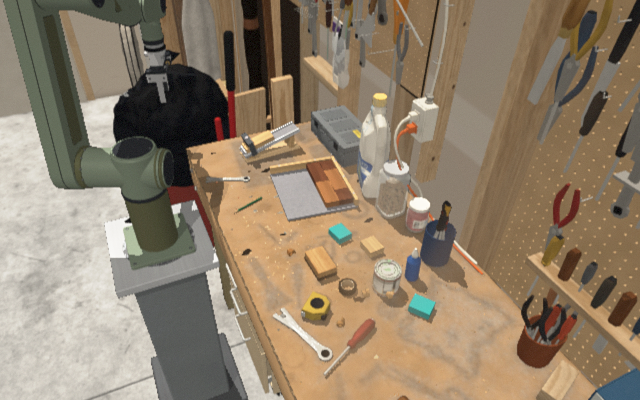

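Top view: the candidates for the half block are the pale wood block (378,166), two turquoise look-alikes (353,184) and (450,161), and the brown cork block (380,215). The pale one at (378,166) fits by colour and size. The board is at about (285,182), its corner top left. The chute is at (197,196) with the bridge at its low (near) end. I'll confirm in one enlarged crop.

Run:
```python
from h import *
import pickle
d=pickle.load(open("c0.pkl","rb"))
t=d["top"]["f"]; s=d["scene"]["f"]
a=cv2.resize(t[135:240,170:435],(795,315),interpolation=cv2.INTER_CUBIC)
b=cv2.resize(s[115:210,225:490],(795,285),interpolation=cv2.INTER_CUBIC)
cv2.imwrite("pics/crop1.png",np.vstack([a,b]))
c=d["top"]
hsv=cv2.cvtColor(t,cv2.COLOR_BGR2HSV)
for p in [(378,166),(380,215),(290,200),(197,208),(350,215),(353,184)]: print(p,hsv[p[1],p[0]])
for n,p,z in [("half",(378,166),.024),("chute",(197,196),.06),("corner",(250,175),.03)]: print(n,onz(c,*p,z).round(3))
```

```text
(378, 166) [ 17 114 223]
(380, 215) [ 16 134 201]
(290, 200) [  9  11 156]
(197, 208) [ 17 116 215]
(350, 215) [ 15 110 176]
(353, 184) [ 88 168 181]
half [ 0.598 -0.304  0.024]
chute [0.503 0.338 0.06 ]
corner [0.575 0.155 0.03 ]
```

View pics/crop1.png

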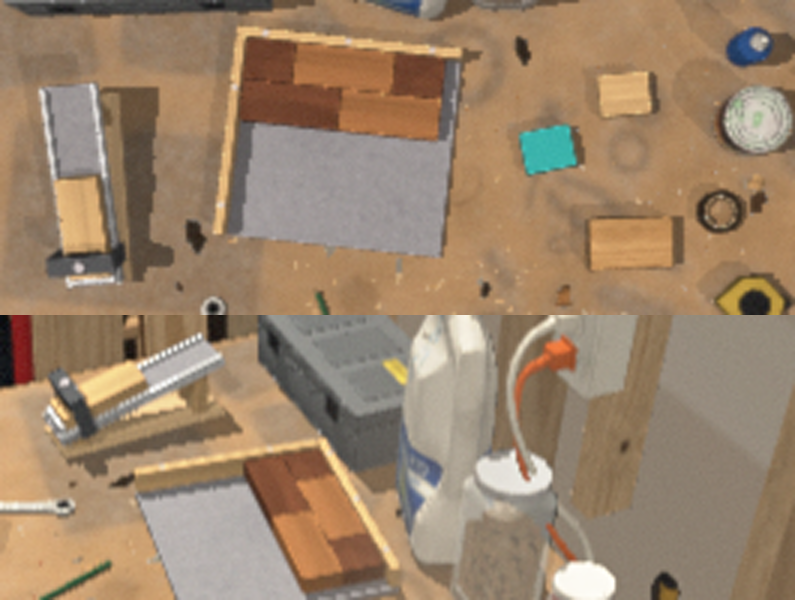

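The crop shows the pale near-square block (crop 626,94 → px 378,166), which is the half block. The cork block is at (380,215) and the tape roll at (410,205). The whole block is on the chute with its low end under the black bridge, px (197,222), and uphill is up in the image. The corner is at px (250,176).

```bash
cat >> h.py <<'E'
def to(X,yaw=None,fr=None):
    """tool deltas to world TCP X; yaw = wanted world direction (deg) of the tool y (closing) line mod 180"""
    s=ctrl.observe();R=Ro.from_rotvec(s["orientation"]).as_matrix()
    d=R.T@(np.array(X)-np.array(s["tcp_pos"]))
    tw=0
    if yaw is not None:
        cur=np.degrees(np.arctan2(R[1,1],R[0,1])); tw=-((yaw-cur+90)%180-90)
    print("tx %.4f ty %.4f tz %.4f twist %.1f"%(*d,tw), "q6 %.2f t %.1f"%(s["q"][5],s["time_s"]))
def st():
    s=ctrl.observe();R=Ro.from_rotvec(s["orientation"]).as_matrix()
    print("t",round(s["time_s"],2),"tcp",np.round(s["tcp_pos"],4),"yawY %.2f"%np.degrees(np.arctan2(R[1,1],R[0,1])),"grip",round(s["grip_width"],4),round(float(np.max(s["gripper_force"])),1),"F",np.round(s["wrist_force"],1),"q",np.round(s["q"],2))
E
python3 - <<'E'
from h import *
import pickle
d=pickle.load(open("c0.pkl","rb"));c=d["top"]
hsv=cv2.cvtColor(c["f"],cv2.COLOR_BGR2HSV)
for n,(x0,y0,x1,y1),z in [("half",(365,153,395,178),.024),("whole",(183,185,210,225),.067)]:
    m=np.zeros((400,640),np.uint8); m[y0:y1,x0:x1]=cv2.inRange(hsv[y0:y1,x0:x1],(10,90,195),(22,150,255))
    k=max(cv2.findContours(m,0,1)[0],key=cv2.contourArea)
    b=cv2.boxPoints(cv2.minAreaRect(k)); w=np.array([onz(c,*p,z)[:2] for p in b]); print(n,w.round(3).tolist(),w.mean(0).round(4))
im=ctrl.get_image("wrist");print(np.round(im["T_tool_cam"],3),im["vfov"],im["cx"],im["cy"])
to([.47,.2,.45],90)
E
```

```text
half [[0.621, -0.273], [0.625, -0.33], [0.577, -0.333], [0.573, -0.276]] [ 0.5987 -0.3029]
whole [[0.506, 0.369], [0.512, 0.322], [0.431, 0.31], [0.425, 0.357]] [0.4688 0.3392]
[[ 0.    -0.966 -0.257  0.074]
 [ 1.     0.     0.001 -0.001]
 [-0.    -0.257  0.966  0.02 ]
 [ 0.     0.     0.     1.   ]] 70.72604882456496 324.34275469266447 207.3013316062681
tx -0.3933 ty -0.2488 tz -0.0459 twist -16.6 q6 -0.15 t 0.1
```

Call:
send_rows --rows '[{"jaw": -1, "tx": -0.05, "ty": -0.03, "tz": -0.04, "twist": -5}, {"jaw": -1, "tx": -0.1, "ty": -0.06, "tz": -0.04, "twist": -10}, {"jaw": -1, "tx": -0.15, "ty": -0.09, "tz": -0.04, "twist": -16.6}, {"jaw": -1, "tx": -0.2, "ty": -0.12, "tz": -0.04, "twist": -16.6}, {"jaw": -1, "tx": -0.25, "ty": -0.15, "tz": -0.04, "twist": -16.6}, {"jaw": -1, "tx": -0.3, "ty": -0.18, "tz": -0.04, "twist": -16.6}, {"jaw": -1, "tx": -0.35, "ty": -0.21, "tz": -0.04, "twist": -16.6}, {"jaw": -1, "tx": -0.393, "ty": -0.249, "tz": -0.04, "twist": -16.6}, {"jaw": -1, "tx": -0.393, "ty": -0.249, "tz": -0.04, "twist": -16.6}, {"jaw": -1, "tx": -0.393, "ty": -0.249, "tz": -0.04, "twist": -16.6}]'

```text
time_s: 1.4
tcp_pos: [0.4695, 0.2002, 0.4443]
orientation: [-0.001, -3.14, -0.001]
wrist_force: [-0.2, -0.1, 0.5]
grip_width: 0.0936
gripper_force: 0.0
```

Run:
```python
from h import *
import pickle
st();c=cam("wrist");pickle.dump(c,open("cA.pkl","wb"));cv2.imwrite("pics/wA.png",c["f"])
for X in [(.575,.155,.034),(.469,.339,.067)]: print(proj(c,X))
```

```text
t 1.4 tcp [0.4695 0.2002 0.4443] yawY 89.96 grip 0.0936 0.0 F [-0.2 -0.1  0.5] q [ 0.23  0.04  1.65  0.    1.46 -1.34]
(np.float64(294.5164531948041), np.float64(256.65672447492597))
(np.float64(432.0745067676223), np.float64(191.80218591126916))
```

View pics/wA.png

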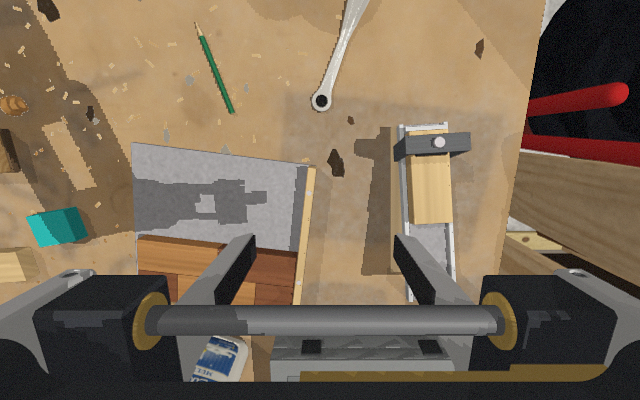

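The wrist view shows the bed/laid-course line from about (138,236) to (297,251), the end stop's pale top at (310,165) to (297,305), the chute block's upper edge at (412–452,223) and the bridge at (432,145).

Run:
```python
from h import *
import pickle
c=pickle.load(open("cA.pkl","rb"));t=pickle.load(open("c0.pkl","rb"))["top"]
h=cv2.cvtColor(c["f"],cv2.COLOR_BGR2HSV); sat=h[...,1].astype(int);hue=h[...,0]
# laid face foot: first row where sat>100 going down from row 210
P=[]
for u in range(145,215,3):
    v=next(v for v in range(205,270) if sat[v,u]>80); P.append(onz(c,u,v-.5,.010)[:2])
P=np.array(P); k=np.polyfit(P[:,1],P[:,0],1); print("face x=%.4f*y+%.4f"%tuple(k),"res",np.std(P[:,0]-np.polyval(k,P[:,1])),"ang",np.degrees(np.arctan(k[0])))
Q=[];Q2=[]
for v in range(172,240,4):
    us=[u for u in range(280,330) if 8<=hue[v,u]<=25 and sat[v,u]>70 and h[v,u,2]>150]
    print(v,us[0],us[-1],sat[v,285:325:2].tolist()) if v%16==12 else 0
    Q.append(onz(c,us[0]-.5,v,.040)[:2])
Q=np.array(Q); k2=np.polyfit(Q[:,0],Q[:,1],1); print("stop y=%.4f*x+%.4f"%tuple(k2),"res",np.std(Q[:,1]-np.polyval(k2,Q[:,0])),np.degrees(np.arctan(k2[0])))
y=(k2[0]*k[1]+k2[1])/(1-k2[0]*k[0]);print("corner",k[0]*y+k[1],y)
a=cv2.resize(c["f"][110:310,375:485],(440,800//1),interpolation=cv2.INTER_CUBIC)[:600]
b=cv2.resize(t["f"][155:240,175:220],(318,600),interpolation=cv2.INTER_CUBIC)
cv2.imwrite("pics/chute.png",np.hstack([a,b]))
```

```text
face x=0.1245*y+0.5573 res 0.0005290104889822487 ang 7.097317024718018
172 307 323 [6, 6, 9, 6, 6, 5, 17, 7, 5, 12, 14, 101, 97, 97, 95, 98, 79, 72, 73, 73]
188 306 329 [8, 8, 5, 6, 7, 9, 5, 7, 2, 5, 89, 99, 96, 94, 99, 85, 81, 80, 82, 76]
204 304 329 [6, 4, 8, 6, 12, 7, 9, 5, 7, 70, 96, 98, 97, 97, 76, 73, 67, 66, 71, 71]
220 302 329 [11, 5, 9, 6, 9, 9, 5, 2, 40, 95, 102, 99, 101, 70, 67, 75, 74, 76, 68, 62]
236 300 329 [6, 8, 9, 9, 11, 5, 9, 28, 98, 99, 95, 101, 93, 94, 89, 86, 89, 91, 88, 93]
stop y=-0.1254*x+0.2319 res 0.00040374053788299523 -7.147088580520019
corner 0.5771643609940644 0.1595018666090496
```

View pics/chute.png

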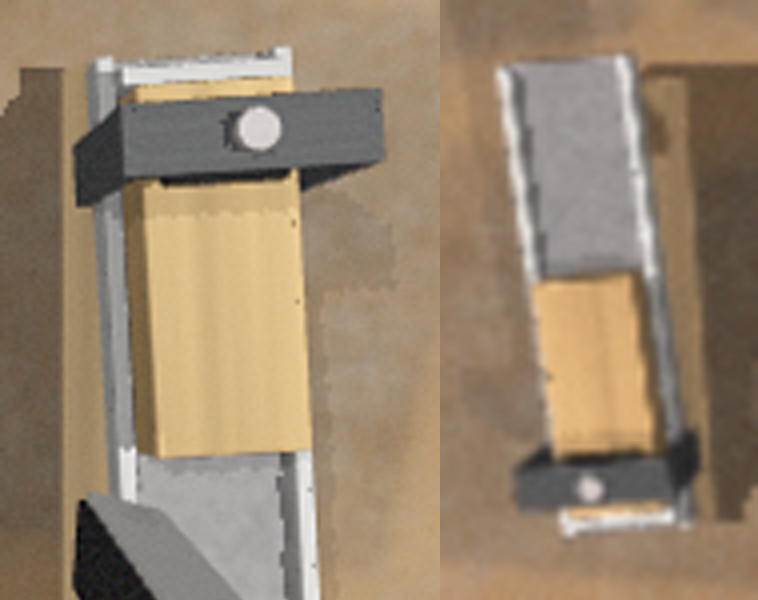

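Run:
```python
from h import *
import pickle
c=pickle.load(open("cA.pkl","rb"));t=pickle.load(open("c0.pkl","rb"))["top"]
W=lambda u,v:(375+u/4-.4,110+v/4-.4); T=lambda u,v:(175+(u-440)/7.06-.4,155+v/7.06-.4)
# chute wall ends at top view, upper end: z~ .084+; block corner pairs: left/right in wrist == right/left in top
print("UR/-y corner",tri(c,W(160,457),t,T(636,274)))
print("UL/+y corner",tri(c,W(312,446),t,T(537,284)))
print("top end",onz(t,*T(505,68),.09),onz(t,*T(628,56),.09),"low end",onz(t,*T(566,530),.032),onz(t,*T(686,520),.032))
print("knob",tri(c,W(259,128),t,T(590,487)))
# edge directions
for z0 in(.075,.08,.085,.09):
  g=[]
  for (a,b) in [((160,457),(145,183)),((312,446),(300,170))]:
    A=onz(c,*W(*a),z0)
    # plane through A-ish tilted 14deg rising with x
    n=np.array([-np.sin(np.radians(14)),0,np.cos(np.radians(14))]); o,d=ray(c,*W(*b)); B=o+d*(n@(A-o))/(n@d); g+= [A,B]
  print(z0,np.round(g,4).tolist(),"width",np.linalg.norm(g[2]-g[0]).round(4),[np.degrees(np.arctan2(*(g[i]-g[i+1])[[1,0]])).round(2) for i in(0,2)])
to([.5987-0.06,-.3029,.40],90)
```

```text
UR/-y corner (array([0.51007421, 0.31580825, 0.07486307]), np.float64(0.0029084024181459224))
UL/+y corner (array([0.50559628, 0.36340718, 0.07855726]), np.float64(0.002601778419323741))
top end [0.61185871 0.37375277 0.09      ] [0.61636232 0.31316539 0.09      ] low end [0.38423006 0.36297895 0.032     ] [0.38803407 0.30204874 0.032     ]
knob (array([0.40574625, 0.33633506, 0.08033678]), np.float64(0.0007796985739250484))
0.075 [[0.5099, 0.3173, 0.075], [0.4236, 0.312, 0.0535], [0.5062, 0.3663, 0.075], [0.4195, 0.3619, 0.0534]] width 0.0492 [np.float64(3.47), np.float64(2.92)]
0.08 [[0.5082, 0.3156, 0.08], [0.4232, 0.3104, 0.0588], [0.5046, 0.3639, 0.08], [0.4191, 0.3596, 0.0587]] width 0.0485 [np.float64(3.47), np.float64(2.92)]
0.085 [[0.5066, 0.3139, 0.085], [0.4227, 0.3088, 0.0641], [0.503, 0.3615, 0.085], [0.4187, 0.3572, 0.064]] width 0.0478 [np.float64(3.47), np.float64(2.92)]
0.09 [[0.5049, 0.3122, 0.09], [0.4223, 0.3072, 0.0694], [0.5014, 0.3592, 0.09], [0.4184, 0.3549, 0.0693]] width 0.0471 [np.float64(3.47), np.float64(2.92)]
tx -0.0691 ty -0.5038 tz 0.0441 twist 0.0 q6 -1.34 t 1.4
```

Call:
send_rows --rows '[{"jaw": -1, "tx": -0.01, "ty": -0.06, "tz": 0.04}, {"jaw": -1, "tx": -0.02, "ty": -0.12, "tz": 0.04}, {"jaw": -1, "tx": -0.03, "ty": -0.18, "tz": 0.04}, {"jaw": -1, "tx": -0.04, "ty": -0.24, "tz": 0.04}, {"jaw": -1, "tx": -0.05, "ty": -0.3, "tz": 0.04}, {"jaw": -1, "tx": -0.06, "ty": -0.36, "tz": 0.04}, {"jaw": -1, "tx": -0.06, "ty": -0.42, "tz": 0.04}, {"jaw": -1, "tx": -0.06, "ty": -0.48, "tz": 0.04}, {"jaw": -1, "tx": -0.06, "ty": -0.504, "tz": 0.04}, {"jaw": -1, "tx": -0.06, "ty": -0.504, "tz": 0.04}, {"jaw": -1, "tx": -0.06, "ty": -0.504, "tz": 0.04}]'

```text
schema error: expected keys jaw, tx, ty, tz, twist
```

Run:
```python
from h import *
st();c=cam("wrist");cv2.imwrite("pics/wB.png",c["f"])
h=cv2.cvtColor(c["f"],cv2.COLOR_BGR2HSV)
u,v=proj(c,(.5987,-.303,.024));print(u,v)
m=cv2.inRange(h,(10,90,200),(24,160,255));m[:int(v)-50]=0;m[int(v)+50:]=0;m[:,:int(u)-60]=0;m[:,int(u)+60:]=0
for k in cv2.findContours(m,0,1)[0]:
    if cv2.contourArea(k)<200: continue
    r=cv2.minAreaRect(k);w=np.array([onz(c,*p,.024)[:2] for p in cv2.boxPoints(r)])
    e=w-np.roll(w,-1,0);print(r,w.round(4).tolist(),w.mean(0),np.linalg.norm(e,axis=1).round(4),np.degrees(np.arctan2(e[:,1],e[:,0])).round(1))
cv2.imwrite("pics/m.png",m)
```

```text
t 1.45 tcp [0.4692 0.2008 0.4444] yawY 90.04 grip 0.0939 0.0 F [-0.4  1.1  0.7] q [ 0.23  0.04  1.65  0.    1.46 -1.34]
0.6256668559584 267.8520048203667
```

View pics/wB.png

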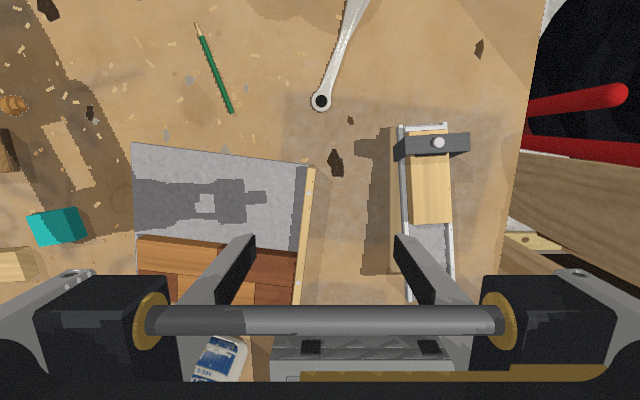

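The call was refused because the twist key was missing, so the view is unchanged. I'll resend with all the keys. The tool then sits about 60 mm short of the block in x.

Call:
send_rows --rows '[{"jaw": -1, "tx": -0.01, "ty": -0.06, "tz": 0.04, "twist": 0}, {"jaw": -1, "tx": -0.02, "ty": -0.12, "tz": 0.04, "twist": 0}, {"jaw": -1, "tx": -0.03, "ty": -0.18, "tz": 0.04, "twist": 0}, {"jaw": -1, "tx": -0.04, "ty": -0.24, "tz": 0.04, "twist": 0}, {"jaw": -1, "tx": -0.05, "ty": -0.3, "tz": 0.04, "twist": 0}, {"jaw": -1, "tx": -0.06, "ty": -0.36, "tz": 0.04, "twist": 0}, {"jaw": -1, "tx": -0.06, "ty": -0.42, "tz": 0.04, "twist": 0}, {"jaw": -1, "tx": -0.06, "ty": -0.48, "tz": 0.04, "twist": 0}, {"jaw": -1, "tx": -0.06, "ty": -0.504, "tz": 0.04, "twist": 0}, {"jaw": -1, "tx": -0.06, "ty": -0.504, "tz": 0.04, "twist": 0}, {"jaw": -1, "tx": -0.06, "ty": -0.504, "tz": 0.04, "twist": 0}]'

```text
time_s: 2.88
tcp_pos: [0.5302, -0.3017, 0.4045]
orientation: [0.004, -3.141, -0.002]
wrist_force: [1.8, 0.8, 0.2]
grip_width: 0.0939
gripper_force: 0.0
```

```bash
cat > half.py <<'E'
from h import *
st();c=cam("wrist");cv2.imwrite("pics/wB2.png",c["f"])
h=cv2.cvtColor(c["f"],cv2.COLOR_BGR2HSV)
u,v=proj(c,(.5987,-.303,.024));print(u,v)
m=cv2.inRange(h,(10,90,200),(24,160,255));m[:int(v)-50]=0;m[int(v)+50:]=0;m[:,:int(u)-60]=0;m[:,int(u)+60:]=0
for k in cv2.findContours(m,0,1)[0]:
    if cv2.contourArea(k)<200: continue
    r=cv2.minAreaRect(k);w=np.array([onz(c,*p,.024)[:2] for p in cv2.boxPoints(r)])
    e=w-np.roll(w,-1,0);print(r,w.round(4).tolist(),w.mean(0),np.linalg.norm(e,axis=1).round(4),np.degrees(np.arctan2(e[:,1],e[:,0])).round(1))
E
python3 half.py
```

```text
t 2.88 tcp [ 0.5302 -0.3017  0.4045] yawY 90.13 grip 0.0939 0.0 F [1.8 0.8 0.2] q [-0.66  0.28  1.45  0.    1.41 -2.23]
323.3183294058825 240.66551466719866
((322.6217346191406, 239.82521057128906), (33.39253616333008, 43.303871154785156), 86.18592071533203) [[0.5757, -0.3345], [0.5715, -0.2765], [0.6199, -0.2725], [0.6244, -0.3324]] [ 0.59787355 -0.30396416] [0.0582 0.0486 0.0601 0.0487] [ -85.9 -175.2   94.2    2.5]
```

View pics/wB2.png

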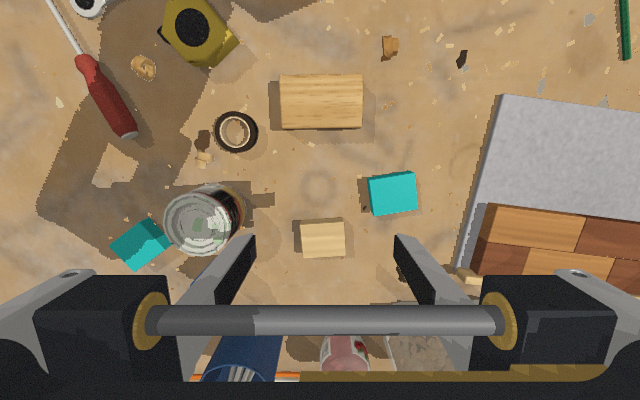

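The pale half block is alone between the fingers at (322,240); the turquoise block at (394,193), cork at (320,101) and tape at (235,131) are clear of it. I'll descend on it now.

```bash
python3 -c "
from h import *
to([.598,-.304,.205],94.2)"
```

```text
tx -0.0678 ty -0.0028 tz 0.1996 twist -4.0 q6 -2.23 t 2.9
```

Call:
send_rows --newtons 15 --rows '[{"jaw": -1, "tx": -0.035, "ty": -0.001, "tz": 0.03, "twist": -2}, {"jaw": -1, "tx": -0.068, "ty": -0.003, "tz": 0.06, "twist": -4}, {"jaw": -1, "tx": -0.068, "ty": -0.003, "tz": 0.11, "twist": -4}, {"jaw": -1, "tx": -0.068, "ty": -0.003, "tz": 0.15, "twist": -4}, {"jaw": -1, "tx": -0.068, "ty": -0.003, "tz": 0.18, "twist": -4}, {"jaw": -1, "tx": -0.068, "ty": -0.003, "tz": 0.2, "twist": -4}, {"jaw": -1, "tx": -0.068, "ty": -0.003, "tz": 0.2, "twist": -4}, {"jaw": 0.2, "tx": -0.068, "ty": -0.003, "tz": 0.2, "twist": -4}, {"jaw": 0.6, "tx": -0.068, "ty": -0.003, "tz": 0.2, "twist": -4}, {"jaw": 0.6, "tx": -0.068, "ty": -0.003, "tz": 0.2, "twist": -4}, {"jaw": 0.6, "tx": -0.068, "ty": -0.003, "tz": 0.2, "twist": -4}, {"jaw": 0.6, "tx": -0.068, "ty": -0.003, "tz": 0.2, "twist": -4}]'

```text
time_s: 4.42
tcp_pos: [0.598, -0.3071, 0.2055]
orientation: [-0.109, 3.139, -0.001]
wrist_force: [-1.2, 1.0, 2.9]
grip_width: 0.0603
gripper_force: 15.0
```

Run:
```python
from h import *
st()
C=np.array([.5772,.1595]);ax=np.array([np.cos(np.radians(-7.1)),np.sin(np.radians(-7.1))]);ay=np.array([-ax[1],ax[0]])
for x,y in[(-60,-60),(-25,-60),(-25,-30)]:
    p=C+ax*x/1000+ay*y/1000;print(x,y,p.round(4))
p=C+ax*-.065+ay*-.065
to([*p,.28],82.9)
```

```text
t 4.42 tcp [ 0.598  -0.3071  0.2055] yawY 93.99 grip 0.0603 15.0 F [-1.2  1.   2.9] q [-0.6   0.61  1.42  0.    1.11 -2.24]
-60 -60 [0.5102 0.1074]
-25 -60 [0.545  0.1031]
-25 -30 [0.5487 0.1328]
tx 0.0645 ty 0.4156 tz -0.0748 twist 11.1 q6 -2.24 t 4.4
```

Call:
send_rows --rows '[{"jaw": 0.6, "tx": 0, "ty": 0, "tz": -0.03, "twist": 0}, {"jaw": 0.6, "tx": 0, "ty": 0.01, "tz": -0.075, "twist": 0}, {"jaw": 0.6, "tx": 0.01, "ty": 0.06, "tz": -0.075, "twist": 3}, {"jaw": 0.6, "tx": 0.02, "ty": 0.12, "tz": -0.075, "twist": 6}, {"jaw": 0.6, "tx": 0.03, "ty": 0.18, "tz": -0.075, "twist": 9}, {"jaw": 0.6, "tx": 0.04, "ty": 0.24, "tz": -0.075, "twist": 11}, {"jaw": 0.6, "tx": 0.05, "ty": 0.3, "tz": -0.075, "twist": 11}, {"jaw": 0.6, "tx": 0.06, "ty": 0.36, "tz": -0.075, "twist": 11}, {"jaw": 0.6, "tx": 0.0645, "ty": 0.4, "tz": -0.075, "twist": 11}, {"jaw": 0.6, "tx": 0.0645, "ty": 0.4155, "tz": -0.075, "twist": 11}, {"jaw": 0.6, "tx": 0.0645, "ty": 0.4155, "tz": -0.075, "twist": 11}, {"jaw": 0.6, "tx": 0.0645, "ty": 0.4155, "tz": -0.075, "twist": 11}]'

```text
time_s: 5.92
tcp_pos: [0.5049, 0.102, 0.2796]
orientation: [0.194, 3.135, -0.001]
wrist_force: [-0.0, 0.6, -0.5]
grip_width: 0.06
gripper_force: 15.0
```

```bash
cat >> h.py <<'E'
C=np.array([.5772,.1595]);ax=np.array([np.cos(np.radians(-7.1)),np.sin(np.radians(-7.1))]);ay=np.array([-ax[1],ax[0]])
def B(x,y): return C+ax*x/1000+ay*y/1000
def inb():
    s=ctrl.observe();p=np.array(s["tcp_pos"])[:2]-C; F=np.array(s["wrist_force"])[:2];print("board tcp mm",(p@ax*1000).round(1),(p@ay*1000).round(1),"F board %.1f %.1f"%(F@ax,F@ay))
E
python3 -c "
from h import *
st();inb()
to([*B(-65,-65),.218],82.9)
c=cam('wrist');cv2.imwrite('pics/wC.png',c['f'])"
```

```text
t 5.92 tcp [0.5049 0.102  0.2796] yawY 82.93 grip 0.06 15.0 F [-0.   0.6 -0.5] q [ 0.03  0.22  1.8  -0.    1.12 -1.42]
board tcp mm -64.6 -66.0 F board -0.1 0.6
tx 0.0004 ty 0.0011 tz 0.0616 twist 0.0 q6 -1.42 t 5.9
```

View pics/wC.png

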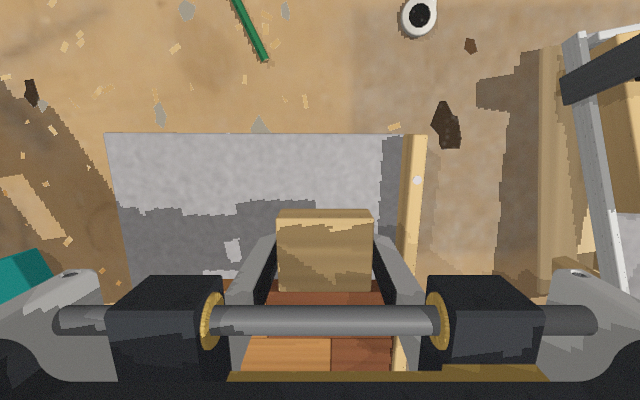

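The half block is held square to the board at (325,250), with the stop at (410,200) and the laid course ahead. I'll lower it.

Call:
send_rows --rows '[{"jaw": 0.6, "tx": 0, "ty": 0, "tz": 0.03, "twist": 0}, {"jaw": 0.6, "tx": 0, "ty": 0, "tz": 0.05, "twist": 0}, {"jaw": 0.6, "tx": 0, "ty": 0, "tz": 0.06, "twist": 0}, {"jaw": 0.6, "tx": 0, "ty": 0, "tz": 0.063, "twist": 0}, {"jaw": 0.6, "tx": 0, "ty": 0, "tz": 0.064, "twist": 0}, {"jaw": 0.6, "tx": -0.01, "ty": 0, "tz": 0.064, "twist": 0}, {"jaw": 0.6, "tx": -0.02, "ty": 0, "tz": 0.064, "twist": 0}, {"jaw": 0.6, "tx": -0.03, "ty": 0, "tz": 0.064, "twist": 0}, {"jaw": 0.6, "tx": -0.034, "ty": 0, "tz": 0.064, "twist": 0}, {"jaw": 0.6, "tx": -0.034, "ty": 0, "tz": 0.064, "twist": 0}]'

```text
time_s: 7.22
tcp_pos: [0.5385, 0.0989, 0.2156]
orientation: [-0.192, -3.136, 0.0]
wrist_force: [-0.0, 0.1, -1.0]
grip_width: 0.0598
gripper_force: 15.0
```

```bash
python3 -c "
from h import *
st();inb()"
```

```text
t 7.22 tcp [0.5385 0.0989 0.2156] yawY 82.99 grip 0.0598 15.0 F [-0.   0.1 -1. ] q [ 0.02  0.38  1.75 -0.    1.01 -1.42]
board tcp mm -30.9 -64.9 F board -0.0 0.1
```

Call:
send_rows --rows '[{"jaw": 0.6, "tx": -0.001, "ty": 0, "tz": 0, "twist": 0}, {"jaw": 0.6, "tx": -0.002, "ty": 0, "tz": 0, "twist": 0}, {"jaw": 0.6, "tx": -0.003, "ty": 0, "tz": 0, "twist": 0}, {"jaw": 0.6, "tx": -0.004, "ty": 0, "tz": 0, "twist": 0}, {"jaw": 0.6, "tx": -0.005, "ty": 0, "tz": 0, "twist": 0}, {"jaw": 0.6, "tx": -0.005, "ty": 0, "tz": 0, "twist": 0}]'

```text
time_s: 7.98
tcp_pos: [0.5433, 0.0983, 0.2157]
orientation: [0.192, 3.136, -0.0]
wrist_force: [1.5, -0.1, -1.1]
grip_width: 0.0597
gripper_force: 15.0
```

```bash
python3 -c "
from h import *
st();inb()"
```

```text
t 7.97 tcp [0.5433 0.0983 0.2157] yawY 83.00 grip 0.0597 15.0 F [ 1.5 -0.1 -1.1] q [ 0.02  0.39  1.74 -0.    1.01 -1.43]
board tcp mm -26.1 -64.9 F board 1.5 0.1
```

Call:
send_rows --rows '[{"jaw": 0.6, "tx": -0.0005, "ty": 0, "tz": 0, "twist": 0}, {"jaw": 0.6, "tx": -0.001, "ty": 0, "tz": 0, "twist": 0}, {"jaw": 0.6, "tx": -0.0015, "ty": 0, "tz": 0, "twist": 0}, {"jaw": 0.6, "tx": -0.002, "ty": 0, "tz": 0, "twist": 0}, {"jaw": 0.6, "tx": -0.002, "ty": 0, "tz": 0, "twist": 0}]'

```text
time_s: 8.6
tcp_pos: [0.5444, 0.0982, 0.2155]
orientation: [-0.192, -3.133, -0.0]
wrist_force: [-5.0, 0.6, 3.8]
grip_width: 0.0599
gripper_force: 15.0
```

```bash
python3 -c "
from h import *
st();inb()"
```

```text
t 8.6 tcp [0.5444 0.0982 0.2155] yawY 82.99 grip 0.0599 15.0 F [-5.   0.6  3.8] q [ 0.02  0.39  1.74  0.    1.01 -1.43]
board tcp mm -25.0 -64.9 F board -5.1 -0.0
```

Call:
send_rows --rows '[{"jaw": -0.45, "tx": 0.0005, "ty": 0, "tz": 0, "twist": 0}, {"jaw": -0.45, "tx": 0.0005, "ty": 0, "tz": 0, "twist": 0}, {"jaw": -0.45, "tx": 0.0005, "ty": 0, "tz": 0, "twist": 0}, {"jaw": -0.45, "tx": 0.0005, "ty": 0, "tz": -0.02, "twist": 0}, {"jaw": -0.45, "tx": 0.0005, "ty": 0, "tz": -0.05, "twist": 0}, {"jaw": 0.6, "tx": 0.0005, "ty": -0.02, "tz": -0.05, "twist": 0}, {"jaw": 1, "tx": 0.0005, "ty": -0.055, "tz": -0.05, "twist": 0}, {"jaw": 1, "tx": 0.0005, "ty": -0.055, "tz": -0.05, "twist": 0}, {"jaw": 1, "tx": 0.0005, "ty": -0.055, "tz": -0.05, "twist": 0}, {"jaw": 1, "tx": 0.0005, "ty": -0.055, "tz": -0.05, "twist": 0}]'

```text
time_s: 9.85
tcp_pos: [0.5378, 0.0439, 0.2651]
orientation: [-0.191, -3.135, -0.0]
wrist_force: [-0.3, 0.4, 0.3]
grip_width: 0.0217
gripper_force: 0.0
```

```bash
python3 -c "
from h import *
st();inb()"
```

```text
t 9.85 tcp [0.5378 0.0439 0.2651] yawY 83.02 grip 0.0217 0.0 F [-0.3  0.4  0.3] q [-0.08  0.29  1.75  0.    1.1  -1.53]
board tcp mm -24.8 -119.6 F board -0.4 0.4
```

Call:
send_rows --rows '[{"jaw": 1, "tx": 0, "ty": 0, "tz": 0.03, "twist": 0}, {"jaw": 1, "tx": 0, "ty": 0, "tz": 0.05, "twist": 0}, {"jaw": 1, "tx": 0, "ty": 0, "tz": 0.05, "twist": 0}, {"jaw": 1, "tx": 0, "ty": 0.005, "tz": 0.05, "twist": 0}, {"jaw": 1, "tx": 0, "ty": 0.01, "tz": 0.05, "twist": 0}, {"jaw": 1, "tx": 0, "ty": 0.013, "tz": 0.05, "twist": 0}, {"jaw": 1, "tx": 0, "ty": 0.016, "tz": 0.05, "twist": 0}, {"jaw": 1, "tx": 0, "ty": 0.019, "tz": 0.05, "twist": 0}, {"jaw": 1, "tx": 0, "ty": 0.022, "tz": 0.05, "twist": 0}, {"jaw": 1, "tx": 0, "ty": 0.025, "tz": 0.05, "twist": 0}, {"jaw": 1, "tx": 0, "ty": 0.028, "tz": 0.05, "twist": 0}, {"jaw": 1, "tx": 0, "ty": 0.031, "tz": 0.05, "twist": 0}, {"jaw": 1, "tx": 0, "ty": 0.034, "tz": 0.05, "twist": 0}, {"jaw": 1, "tx": 0, "ty": 0.037, "tz": 0.05, "twist": 0}, {"jaw": 1, "tx": 0, "ty": 0.04, "tz": 0.05, "twist": 0}, {"jaw": 1, "tx": 0, "ty": 0.04, "tz": 0.05, "twist": 0}]'

```text
time_s: 11.85
tcp_pos: [0.5428, 0.0836, 0.2156]
orientation: [-0.192, -3.136, -0.0]
wrist_force: [0.1, -0.3, -0.3]
grip_width: 0.0006
gripper_force: 0.0
```

```bash
python3 -c "
from h import *
st();inb()"
```

```text
t 11.85 tcp [0.5428 0.0836 0.2156] yawY 83.01 grip 0.0006 0.0 F [ 0.1 -0.3 -0.3] q [-0.    0.38  1.75  0.    1.01 -1.45]
board tcp mm -24.8 -79.6 F board 0.1 -0.2
```

Call:
send_rows --rows '[{"jaw": 1, "tx": 0, "ty": 0.001, "tz": 0, "twist": 0}, {"jaw": 1, "tx": 0, "ty": 0.002, "tz": 0, "twist": 0}, {"jaw": 1, "tx": 0, "ty": 0.003, "tz": 0, "twist": 0}, {"jaw": 1, "tx": 0, "ty": 0.004, "tz": 0, "twist": 0}, {"jaw": 1, "tx": 0, "ty": 0.005, "tz": 0, "twist": 0}, {"jaw": 1, "tx": 0, "ty": 0.0055, "tz": 0, "twist": 0}, {"jaw": 1, "tx": 0, "ty": 0.0055, "tz": 0, "twist": 0}]'

```text
time_s: 12.72
tcp_pos: [0.5435, 0.0888, 0.2157]
orientation: [0.192, 3.136, 0.0]
wrist_force: [0.6, 0.0, 0.1]
grip_width: 0.0005
gripper_force: 0.0
```

```bash
python3 -c "
from h import *
st();inb()"
```

```text
t 12.72 tcp [0.5435 0.0888 0.2157] yawY 82.99 grip 0.0005 0.0 F [0.6 0.  0.1] q [ 0.    0.39  1.75  0.    1.01 -1.44]
board tcp mm -24.7 -74.3 F board 0.6 0.1
```

Call:
send_rows --rows '[{"jaw": 1, "tx": 0, "ty": 0.0005, "tz": 0, "twist": 0}, {"jaw": 1, "tx": 0, "ty": 0.001, "tz": 0, "twist": 0}, {"jaw": 1, "tx": 0, "ty": 0.0015, "tz": 0, "twist": 0}, {"jaw": 1, "tx": 0, "ty": 0.002, "tz": 0, "twist": 0}, {"jaw": 1, "tx": 0, "ty": 0.0025, "tz": 0, "twist": 0}, {"jaw": 1, "tx": 0, "ty": 0.0025, "tz": 0, "twist": 0}]'

```text
time_s: 13.48
tcp_pos: [0.5437, 0.0909, 0.2157]
orientation: [-0.192, -3.135, 0.002]
wrist_force: [-1.6, -2.6, 1.1]
grip_width: 0.0001
gripper_force: 1.6
```

```bash
python3 -c "
from h import *
st();inb()"
```

```text
t 13.47 tcp [0.5437 0.0909 0.2157] yawY 83.01 grip 0.0001 1.6 F [-1.6 -2.6  1.1] q [ 0.01  0.39  1.75 -0.    1.01 -1.44]
board tcp mm -24.7 -72.2 F board -1.2 -2.8
```

Call:
send_rows --rows '[{"jaw": 1, "tx": 0, "ty": 0.0005, "tz": 0, "twist": 0}, {"jaw": 1, "tx": 0, "ty": 0.0005, "tz": 0, "twist": 0}, {"jaw": 1, "tx": 0, "ty": -0.008, "tz": 0, "twist": 0}, {"jaw": 1, "tx": 0.025, "ty": -0.01, "tz": 0, "twist": 0}, {"jaw": 1, "tx": 0.05, "ty": -0.01, "tz": 0, "twist": 0}, {"jaw": 1, "tx": 0.05, "ty": 0.02, "tz": 0, "twist": 0}, {"jaw": 1, "tx": 0.05, "ty": 0.042, "tz": 0, "twist": 0}, {"jaw": 1, "tx": 0.05, "ty": 0.042, "tz": 0, "twist": 0}, {"jaw": 1, "tx": 0.043, "ty": 0.042, "tz": 0, "twist": 0}, {"jaw": 1, "tx": 0.037, "ty": 0.042, "tz": 0, "twist": 0}, {"jaw": 1, "tx": 0.035, "ty": 0.042, "tz": 0, "twist": 0}, {"jaw": 1, "tx": 0.034, "ty": 0.042, "tz": 0, "twist": 0}, {"jaw": 1, "tx": 0.0335, "ty": 0.042, "tz": 0, "twist": 0}, {"jaw": 1, "tx": 0.0335, "ty": 0.042, "tz": 0, "twist": 0}]'

```text
time_s: 15.22
tcp_pos: [0.5146, 0.1368, 0.2152]
orientation: [-0.192, -3.132, 0.001]
wrist_force: [-5.3, -0.6, 4.0]
grip_width: 0.0006
gripper_force: 2.5
```

```bash
python3 -c "
from h import *
st();inb()"
```

```text
t 15.22 tcp [0.5146 0.1368 0.2152] yawY 83.00 grip 0.0006 2.5 F [-5.3 -0.6  4. ] q [ 0.1   0.36  1.79 -0.    1.   -1.35]
board tcp mm -59.3 -30.3 F board -5.2 -1.2
```

```bash
python3 -c "
from h import *
to([.445,.337,.36],93.2)"
```

```text
tx 0.0940 ty 0.1901 tz -0.1447 twist -10.2 q6 -1.35 t 15.2
```

Call:
send_rows --rows '[{"jaw": 1, "tx": 0.02, "ty": 0, "tz": 0, "twist": 0}, {"jaw": 1, "tx": 0.03, "ty": 0, "tz": -0.05, "twist": 0}, {"jaw": 1, "tx": 0.04, "ty": 0, "tz": -0.1, "twist": 0}, {"jaw": 0, "tx": 0.05, "ty": 0.03, "tz": -0.145, "twist": -3}, {"jaw": -1, "tx": 0.06, "ty": 0.08, "tz": -0.145, "twist": -6}, {"jaw": -1, "tx": 0.08, "ty": 0.13, "tz": -0.145, "twist": -10.2}, {"jaw": -1, "tx": 0.094, "ty": 0.18, "tz": -0.145, "twist": -10.2}, {"jaw": -1, "tx": 0.094, "ty": 0.19, "tz": -0.145, "twist": -10.2}, {"jaw": -1, "tx": 0.094, "ty": 0.19, "tz": -0.145, "twist": -10.2}, {"jaw": -1, "tx": 0.094, "ty": 0.19, "tz": -0.145, "twist": -10.2}]'

```text
time_s: 16.48
tcp_pos: [0.446, 0.3359, 0.3605]
orientation: [-0.085, 3.14, -0.001]
wrist_force: [0.4, 0.4, 0.6]
grip_width: 0.0672
gripper_force: 0.0
```

Run:
```python
from h import *
st();c=cam("wrist");cv2.imwrite("pics/wD.png",c["f"])
h=cv2.cvtColor(c["f"],cv2.COLOR_BGR2HSV)
u,v=map(int,proj(c,(.465,.339,.07)));print(u,v)
m=cv2.inRange(h,(10,80,170),(26,170,255))
# per-row extents around column u
n=np.array([-np.sin(np.radians(14)),0,np.cos(np.radians(14))])
P0=np.array([.506,.3395,.081])
def pl(u,v):
    o,d=ray(c,u,v);return o+d*(n@(P0-o))/(n@d)
for r in range(v-70,v+71,10):
    a=u
    if not m[r,u]: print(r,"-");continue
    while m[r,a-1]: a-=1
    b=u
    while m[r,b+1]: b+=1
    A,Bp=pl(a-.5,r),pl(b+.5,r);print(r,a,b,A.round(4),Bp.round(4))
col=m[:,u];print(np.flatnonzero(np.diff(col.astype(int))).tolist())
to([.459,.3369,.254],93.2)
```

```text
t 16.48 tcp [0.446  0.3359 0.3605] yawY 93.12 grip 0.0672 0.0 F [0.4 0.4 0.6] q [ 0.49  0.21  1.63 -0.    1.3  -1.13]
327 227
157 300 348 [0.397  0.3074 0.0538] [0.3944 0.3566 0.0532]
167 -
177 -
187 301 348 [0.4261 0.31   0.0611] [0.4236 0.3582 0.0605]
197 301 348 [0.4358 0.3105 0.0635] [0.4333 0.3588 0.0629]
207 306 348 [0.4453 0.3161 0.0659] [0.4431 0.3593 0.0653]
217 307 349 [0.4551 0.3176 0.0683] [0.4528 0.3609 0.0677]
227 301 349 [0.4651 0.3121 0.0708] [0.4626 0.3615 0.0702]
237 301 349 [0.4749 0.3126 0.0732] [0.4724 0.362  0.0726]
247 301 349 [0.4847 0.3131 0.0757] [0.4823 0.3626 0.0751]
257 301 349 [0.4945 0.3136 0.0781] [0.4921 0.3631 0.0775]
267 301 349 [0.5043 0.3142 0.0806] [0.5019 0.3637 0.08  ]
277 -
287 -
297 -
[100, 101, 109, 110, 112, 115, 116, 117, 123, 152, 159, 186, 270, 361, 364, 369, 370]
tx -0.0130 ty 0.0005 tz 0.1065 twist -0.1 q6 -1.13 t 16.5
```

View pics/wD.png

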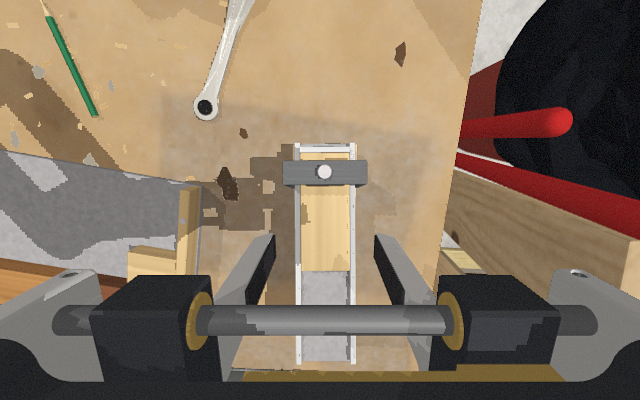

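The block is centred between the fingers at (325,240), with the bridge at (325,172) and the chute walls clear. The laid half block shows at (155,262) by the stop. I'll descend.

Call:
send_rows --newtons 40 --rows '[{"jaw": -1, "tx": -0.013, "ty": 0.0005, "tz": 0.03, "twist": 0}, {"jaw": -1, "tx": -0.013, "ty": 0.0005, "tz": 0.06, "twist": 0}, {"jaw": -1, "tx": -0.013, "ty": 0.0005, "tz": 0.09, "twist": 0}, {"jaw": -1, "tx": -0.013, "ty": 0.0005, "tz": 0.102, "twist": 0}, {"jaw": -1, "tx": -0.013, "ty": 0.0005, "tz": 0.1065, "twist": 0}, {"jaw": -1, "tx": -0.013, "ty": 0.0005, "tz": 0.1065, "twist": 0}, {"jaw": 0.0, "tx": -0.013, "ty": 0.0005, "tz": 0.1065, "twist": 0}, {"jaw": 0.3, "tx": -0.013, "ty": 0.0005, "tz": 0.1065, "twist": 0}, {"jaw": 0.7, "tx": -0.013, "ty": 0.0005, "tz": 0.1065, "twist": 0}, {"jaw": 0.7, "tx": -0.013, "ty": 0.0005, "tz": 0.1065, "twist": 0}, {"jaw": 0.7, "tx": -0.013, "ty": 0.0005, "tz": 0.1065, "twist": 0}, {"jaw": 0.7, "tx": -0.013, "ty": 0.0005, "tz": 0.1065, "twist": 0}]'

```text
time_s: 18.02
tcp_pos: [0.4586, 0.3378, 0.2542]
orientation: [-0.089, 3.14, -0.003]
wrist_force: [0.7, -3.0, 2.1]
grip_width: 0.0494
gripper_force: 40.0
```

```bash
python3 -c "
from h import *
st()"
```

```text
t 18.02 tcp [0.4586 0.3378 0.2542] yawY 93.23 grip 0.0494 40.0 F [ 0.7 -3.   2.1] q [ 0.48  0.36  1.68 -0.    1.1  -1.14]
```

Call:
send_rows --rows '[{"jaw": 0.7, "tx": 0, "ty": 0, "tz": -0.0015, "twist": 0}, {"jaw": 0.7, "tx": 0, "ty": 0, "tz": -0.003, "twist": 0}, {"jaw": 0.7, "tx": 0, "ty": 0, "tz": -0.003, "twist": 0}, {"jaw": 0.7, "tx": -0.004, "ty": 0, "tz": -0.004, "twist": 0}, {"jaw": 0.7, "tx": -0.008, "ty": 0, "tz": -0.005, "twist": 0}, {"jaw": 0.7, "tx": -0.012, "ty": 0, "tz": -0.006, "twist": 0}, {"jaw": 0.7, "tx": -0.012, "ty": 0, "tz": -0.006, "twist": 0}]'

```text
time_s: 18.9
tcp_pos: [0.4707, 0.339, 0.2601]
orientation: [-0.088, 3.14, -0.0]
wrist_force: [-1.3, -3.3, -9.9]
grip_width: 0.0497
gripper_force: 40.0
```

```bash
python3 -c "
from h import *
st()"
```

```text
t 18.9 tcp [0.4707 0.339  0.2601] yawY 93.19 grip 0.0497 40.0 F [-1.3 -3.3 -9.9] q [ 0.47  0.37  1.65 -0.    1.12 -1.15]
```

Call:
send_rows --rows '[{"jaw": 0.7, "tx": -0.004, "ty": 0, "tz": -0.001, "twist": 0}, {"jaw": 0.7, "tx": -0.008, "ty": 0, "tz": -0.002, "twist": 0}, {"jaw": 0.7, "tx": -0.012, "ty": 0, "tz": -0.003, "twist": 0}, {"jaw": 0.7, "tx": -0.016, "ty": 0, "tz": -0.004, "twist": 0}, {"jaw": 0.7, "tx": -0.02, "ty": 0, "tz": -0.005, "twist": 0}, {"jaw": 0.7, "tx": -0.024, "ty": 0, "tz": -0.006, "twist": 0}, {"jaw": 0.7, "tx": -0.028, "ty": 0, "tz": -0.007, "twist": 0}, {"jaw": 0.7, "tx": -0.032, "ty": 0, "tz": -0.008, "twist": 0}, {"jaw": 0.7, "tx": -0.036, "ty": 0, "tz": -0.009, "twist": 0}, {"jaw": 0.7, "tx": -0.036, "ty": 0, "tz": -0.009, "twist": 0}]'

```text
time_s: 20.15
tcp_pos: [0.5073, 0.3411, 0.2699]
orientation: [-0.087, 3.138, 0.001]
wrist_force: [0.9, -2.9, -1.0]
grip_width: 0.0497
gripper_force: 40.0
```

Run:
```python
from h import *
st()
c=cam("wrist");cv2.imwrite("pics/wE.png",c["f"]);t=cam("top")
cv2.imwrite("pics/E.png",np.hstack([cv2.resize(c["f"][120:320,240:410],(510,600)),cv2.resize(t["f"][155:240,175:216],(289,600))]))
```

```text
t 20.15 tcp [0.5073 0.3411 0.2699] yawY 93.19 grip 0.0497 40.0 F [ 0.9 -2.9 -1. ] q [ 0.45  0.42  1.56 -0.    1.16 -1.18]
```

The force along the pull has fallen to about the block's weight, so it is free of the hold-down. I'll lift it out.

```bash
python3 -c "
from h import *
print(B(-62,-138))
to([*B(-62,-138),.34],93.1)"
```

```text
[0.49861842 0.03022148]
tx 0.0256 ty -0.3098 tz -0.0705 twist 0.1 q6 -1.18 t 20.2
```

Call:
send_rows --rows '[{"jaw": 0.7, "tx": -0.002, "ty": 0, "tz": -0.02, "twist": 0}, {"jaw": 0.7, "tx": -0.002, "ty": 0, "tz": -0.04, "twist": 0}, {"jaw": 0.7, "tx": -0.002, "ty": 0, "tz": -0.07, "twist": 0}, {"jaw": 0.7, "tx": -0.002, "ty": 0, "tz": -0.07, "twist": 0}]'

```text
time_s: 20.75
tcp_pos: [0.5095, 0.342, 0.3432]
orientation: [-0.088, 3.133, 0.006]
wrist_force: [0.7, 0.7, -2.2]
grip_width: 0.0497
gripper_force: 40.0
```

```bash
python3 -c "
from h import *
st()
to([*B(-62,-138),.34],93.1)"
```

```text
t 20.75 tcp [0.5095 0.342  0.3432] yawY 93.21 grip 0.0497 40.0 F [ 0.7  0.7 -2.2] q [ 0.45  0.34  1.51  0.    1.29 -1.18]
tx 0.0283 ty -0.3107 tz 0.0017 twist 0.1 q6 -1.18 t 20.8
```

Call:
send_rows --rows '[{"jaw": 0.7, "tx": 0.002, "ty": -0.03, "tz": 0, "twist": 9}, {"jaw": 0.7, "tx": 0.005, "ty": -0.06, "tz": 0, "twist": 18}, {"jaw": 0.7, "tx": 0.008, "ty": -0.09, "tz": 0, "twist": 27}, {"jaw": 0.7, "tx": 0.01, "ty": -0.12, "tz": 0, "twist": 36}, {"jaw": 0.7, "tx": 0.013, "ty": -0.15, "tz": 0, "twist": 45}, {"jaw": 0.7, "tx": 0.016, "ty": -0.18, "tz": 0, "twist": 54}, {"jaw": 0.7, "tx": 0.019, "ty": -0.21, "tz": 0, "twist": 63}, {"jaw": 0.7, "tx": 0.022, "ty": -0.24, "tz": 0, "twist": 72}, {"jaw": 0.7, "tx": 0.025, "ty": -0.27, "tz": 0, "twist": 81}, {"jaw": 0.7, "tx": 0.028, "ty": -0.3, "tz": 0, "twist": 90}, {"jaw": 0.7, "tx": 0.0285, "ty": -0.311, "tz": 0, "twist": 97}, {"jaw": 0.7, "tx": 0.0285, "ty": -0.311, "tz": 0, "twist": 100.3}, {"jaw": 0.7, "tx": 0.0285, "ty": -0.311, "tz": 0, "twist": 100.3}, {"jaw": 0.7, "tx": 0.0285, "ty": -0.311, "tz": 0, "twist": 100.3}]'

```text
time_s: 22.5
tcp_pos: [0.4971, 0.0292, 0.3386]
orientation: [-2.353, -2.08, 0.001]
wrist_force: [-0.7, -0.2, -1.3]
grip_width: 0.0496
gripper_force: 40.0
```

```bash
python3 -c "
from h import *
st();inb()
to([*B(-62,-138),.245],-7.1)
c=cam('wrist');t=cam('scene')
u,v=map(int,proj(t,(.5,.03,.1)))
print(u,v);v0=max(v-60,0);u0=max(u-75,0)
cv2.imwrite('pics/F.png',np.hstack([cv2.resize(c['f'],(500,312))[:312], cv2.resize(t['f'][v0:v0+120,u0:u0+115],(299,312))]))"
```

```text
t 22.5 tcp [0.4971 0.0292 0.3386] yawY -7.04 grip 0.0496 40.0 F [-0.7 -0.2 -1.3] q [-0.12  0.11  1.8   0.    1.24  0.01]
board tcp mm -63.4 -139.2 F board -0.7 -0.3
tx 0.0012 ty 0.0015 tz 0.0936 twist 0.1 q6 0.01 t 22.5
300 173
```

Call:
send_rows --rows '[{"jaw": 0.7, "tx": 0.001, "ty": 0.0015, "tz": 0.03, "twist": 0}, {"jaw": 0.7, "tx": 0.001, "ty": 0.0015, "tz": 0.06, "twist": 0}, {"jaw": 0.7, "tx": 0.001, "ty": 0.0015, "tz": 0.085, "twist": 0}, {"jaw": 0.7, "tx": 0.001, "ty": 0.0015, "tz": 0.096, "twist": 0}, {"jaw": 0.7, "tx": 0.001, "ty": 0.0015, "tz": 0.096, "twist": 0}]'

```text
time_s: 23.22
tcp_pos: [0.4987, 0.0299, 0.2427]
orientation: [-2.354, -2.079, 0.001]
wrist_force: [-0.8, 0.9, -1.8]
grip_width: 0.0493
gripper_force: 40.0
```

Call:
send_rows --newtons 8 --rows '[{"jaw": 0.7, "tx": 0, "ty": 0, "tz": 0, "twist": 0}, {"jaw": 0.7, "tx": 0, "ty": 0, "tz": 0.002, "twist": 0}, {"jaw": 0.7, "tx": 0, "ty": 0, "tz": 0.004, "twist": 0}, {"jaw": 0.7, "tx": 0, "ty": 0, "tz": 0.006, "twist": 0}, {"jaw": 0.7, "tx": 0, "ty": 0, "tz": 0.008, "twist": 0}, {"jaw": 0.7, "tx": 0, "ty": 0, "tz": 0.01, "twist": 0}, {"jaw": 0.7, "tx": 0, "ty": 0, "tz": 0.01, "twist": 0}]'

```text
time_s: 24.1
tcp_pos: [0.499, 0.0297, 0.2331]
orientation: [2.355, 2.079, 0.0]
wrist_force: [-0.4, -0.4, 0.6]
grip_width: 0.0497
gripper_force: 8.0
```

```bash
python3 -c "
from h import *
st();inb()"
```

```text
t 24.1 tcp [0.499  0.0297 0.2331] yawY -7.11 grip 0.0497 8.0 F [-0.4 -0.4  0.6] q [-0.11  0.27  1.87  0.    1.01  0.01]
board tcp mm -61.5 -138.5 F board -0.3 -0.4
```

Call:
send_rows --newtons 6 --rows '[{"jaw": 0.7, "tx": 0, "ty": 0, "tz": 0.002, "twist": 0}, {"jaw": 0.7, "tx": 0, "ty": 0, "tz": 0.004, "twist": 0}, {"jaw": 0.7, "tx": 0, "ty": 0, "tz": 0.006, "twist": 0}, {"jaw": 0.7, "tx": 0, "ty": 0, "tz": 0.008, "twist": 0}, {"jaw": 0.7, "tx": 0, "ty": 0, "tz": 0.01, "twist": 0}, {"jaw": 0.7, "tx": 0, "ty": 0, "tz": 0.012, "twist": 0}, {"jaw": 0.7, "tx": 0, "ty": 0, "tz": 0.0135, "twist": 0}, {"jaw": 0.7, "tx": 0, "ty": 0, "tz": 0.0135, "twist": 0}]'

```text
time_s: 25.1
tcp_pos: [0.4988, 0.0298, 0.2194]
orientation: [-2.355, -2.079, 0.0]
wrist_force: [-0.8, -0.1, -1.5]
grip_width: 0.0503
gripper_force: 6.0
```

```bash
python3 -c "
from h import *
st();inb()"
```

```text
t 25.1 tcp [0.4988 0.0298 0.2194] yawY -7.11 grip 0.0503 6.0 F [-0.8 -0.1 -1.5] q [-0.11  0.29  1.87  0.    0.98  0.01]
board tcp mm -61.8 -138.4 F board -0.8 -0.2
```

Call:
send_rows --rows '[{"jaw": -0.3, "tx": 0, "ty": 0, "tz": 0, "twist": 0}, {"jaw": -0.3, "tx": 0, "ty": 0, "tz": 0, "twist": 0}, {"jaw": -0.3, "tx": 0, "ty": 0, "tz": 0, "twist": 0}, {"jaw": -0.3, "tx": 0, "ty": 0, "tz": -0.02, "twist": 0}, {"jaw": -0.3, "tx": 0, "ty": 0, "tz": -0.06, "twist": 0}, {"jaw": 0, "tx": 0, "ty": -0.04, "tz": -0.1, "twist": 0}, {"jaw": 1, "tx": 0, "ty": -0.06, "tz": -0.12, "twist": 0}, {"jaw": 1, "tx": 0, "ty": -0.06, "tz": -0.12, "twist": 0}]'

```text
time_s: 26.1
tcp_pos: [0.4391, 0.0373, 0.3414]
orientation: [2.352, 2.078, 0.005]
wrist_force: [0.4, 0.7, -0.0]
grip_width: 0.0345
gripper_force: 0.0
```

```bash
cat > meas.py <<'E'
from h import *
import sys
def meas(name,roi=None,save=None):
    c=cam(name);h=cv2.cvtColor(c["f"],cv2.COLOR_BGR2HSV)
    m=cv2.inRange(h,(12,70,150),(26,150,255))
    for k in cv2.findContours(m,0,1)[0]:
        if cv2.contourArea(k)<(60 if name=="top" else 300):continue
        r=cv2.minAreaRect(k);w=np.array([onz(c,*p,.034)[:2] for p in cv2.boxPoints(r)]);b=(w-C)@np.stack([ax,ay],1)*1000
        if abs(b.mean(0)[0]+50)<90 and -220<b.mean(0)[1]<10:
            e=b-np.roll(b,-1,0);print(name,"px",np.round(r[0]).tolist(),"board mid",b.mean(0).round(1),"corners",b.round(0).astype(int).tolist(),"sizes",np.linalg.norm(e,axis=1).round(0)[:2],"ang",np.degrees(np.arctan2(e[:2,1],e[:2,0])).round(1))
    return c
if __name__=="__main__":
    st();inb();cs=[meas(n) for n in("top","wrist")]
    cv2.imwrite("pics/last_w.png",cs[1]["f"]);cv2.imwrite("pics/last_t.png",cs[0]["f"])
E
python3 meas.py
```

```text
t 26.1 tcp [0.4391 0.0373 0.3414] yawY -7.09 grip 0.0345 0.0 F [ 0.4  0.7 -0. ] q [-0.11 -0.02  1.93  0.    1.23  0.01]
board tcp mm -121.9 -138.3 F board 0.3 0.7
top px [294.0, 196.0] board mid [ -61.2 -168.6] corners [[-86, -147], [-36, -148], [-37, -190], [-86, -190]] sizes [49. 42.] ang [179.8  89.5]
wrist px [382.0, 195.0] board mid [ -60.6 -130.2] corners [[-86, -189], [-87, -70], [-38, -71], [-31, -191]] sizes [120.  49.] ang [-89.6 178.7]
wrist px [425.0, 95.0] board mid [-25.2 -31.3] corners [[-51, -59], [-50, 0], [-1, -3], [1, -63]] sizes [59. 49.] ang [-90.5 176.4]
wrist px [344.0, 152.0] board mid [ -99.8 -104.1] corners [[-362, 48], [156, 48], [244, -257], [-438, -256]] sizes [518. 317.] ang [-179.9  106.1]
```

Call:
send_rows --rows '[{"jaw": 1, "tx": 0.008, "ty": 0, "tz": 0.04, "twist": 0}, {"jaw": 1, "tx": 0.008, "ty": 0, "tz": 0.08, "twist": 0}, {"jaw": 1, "tx": 0.008, "ty": 0, "tz": 0.11, "twist": 0}, {"jaw": 1, "tx": 0.008, "ty": 0, "tz": 0.124, "twist": 0}, {"jaw": 1, "tx": 0.008, "ty": 0.01, "tz": 0.124, "twist": 0}, {"jaw": 1, "tx": 0.008, "ty": 0.018, "tz": 0.124, "twist": 0}, {"jaw": 1, "tx": 0.008, "ty": 0.021, "tz": 0.124, "twist": 0}, {"jaw": 1, "tx": 0.008, "ty": 0.024, "tz": 0.124, "twist": 0}, {"jaw": 1, "tx": 0.008, "ty": 0.027, "tz": 0.124, "twist": 0}, {"jaw": 1, "tx": 0.008, "ty": 0.03, "tz": 0.124, "twist": 0}, {"jaw": 1, "tx": 0.008, "ty": 0.033, "tz": 0.124, "twist": 0}, {"jaw": 1, "tx": 0.008, "ty": 0.036, "tz": 0.124, "twist": 0}, {"jaw": 1, "tx": 0.008, "ty": 0.039, "tz": 0.124, "twist": 0}, {"jaw": 1, "tx": 0.008, "ty": 0.042, "tz": 0.124, "twist": 0}, {"jaw": 1, "tx": 0.008, "ty": 0.045, "tz": 0.124, "twist": 0}, {"jaw": 1, "tx": 0.008, "ty": 0.048, "tz": 0.124, "twist": 0}, {"jaw": 1, "tx": 0.008, "ty": 0.051, "tz": 0.124, "twist": 0}, {"jaw": 1, "tx": 0.008, "ty": 0.054, "tz": 0.124, "twist": 0}, {"jaw": 1, "tx": 0.008, "ty": 0.054, "tz": 0.124, "twist": 0}]'

```text
time_s: 28.58
tcp_pos: [0.4945, 0.0383, 0.2157]
orientation: [2.354, 2.079, 0.002]
wrist_force: [0.7, 0.6, -0.1]
grip_width: 0.0007
gripper_force: 0.0
```

```bash
python3 meas.py
```

```text
t 28.57 tcp [0.4945 0.0383 0.2157] yawY -7.11 grip 0.0007 0.0 F [ 0.7  0.6 -0.1] q [-0.1   0.29  1.88  0.    0.97  0.03]
board tcp mm -67.1 -130.5 F board 0.6 0.7
wrist px [468.0, 270.0] board mid [  24.1 -140.7] corners [[-1, -160], [-1, -115], [48, -121], [51, -166]] sizes [45. 49.] ang [-90.3 173.4]
wrist px [388.0, 230.0] board mid [ -28.1 -116.7] corners [[-54, -163], [-55, -69], [-6, -70], [2, -164]] sizes [94. 49.] ang [-89.7 179.3]
wrist px [404.0, 81.0] board mid [-24.3 -31.5] corners [[-50, -60], [-50, -2], [-1, -3], [4, -61]] sizes [58. 49.] ang [-90.  178.7]
wrist px [320.0, 152.0] board mid [-69.2 -78.9] corners [[-227, 7], [89, 7], [139, -165], [-278, -165]] sizes [317. 179.] ang [-180.   106.1]
```

Call:
send_rows --rows '[{"jaw": 1, "tx": 0, "ty": 0.001, "tz": 0, "twist": 0}, {"jaw": 1, "tx": 0, "ty": 0.002, "tz": 0, "twist": 0}, {"jaw": 1, "tx": 0, "ty": 0.003, "tz": 0, "twist": 0}, {"jaw": 1, "tx": 0, "ty": 0.004, "tz": 0, "twist": 0}, {"jaw": 1, "tx": 0, "ty": 0.0045, "tz": 0, "twist": 0}, {"jaw": 1, "tx": 0, "ty": 0.005, "tz": 0, "twist": 0}, {"jaw": 1, "tx": 0, "ty": 0.0055, "tz": 0, "twist": 0}, {"jaw": 1, "tx": 0, "ty": 0.0055, "tz": 0, "twist": 0}]'

```text
time_s: 29.68
tcp_pos: [0.4988, 0.0379, 0.2154]
orientation: [-2.354, -2.078, 0.002]
wrist_force: [-4.8, 0.6, 4.8]
grip_width: 0.0005
gripper_force: 2.6
```

```bash
python3 -c "
from h import *
st();inb()"
```

```text
t 29.68 tcp [0.4988 0.0379 0.2154] yawY -7.10 grip 0.0005 2.6 F [-4.8  0.6  4.8] q [-0.1   0.3   1.87  0.    0.97  0.03]
board tcp mm -62.8 -130.4 F board -4.9 -0.0
```

Call:
send_rows --rows '[{"jaw": 1, "tx": 0, "ty": -0.02, "tz": 0, "twist": 0}, {"jaw": 1, "tx": -0.04, "ty": -0.02, "tz": -0.002, "twist": 0}, {"jaw": 1, "tx": -0.084, "ty": -0.02, "tz": -0.002, "twist": 0}, {"jaw": 1, "tx": -0.084, "ty": -0.02, "tz": -0.002, "twist": 0}, {"jaw": 1, "tx": -0.084, "ty": 0.01, "tz": -0.002, "twist": 0}, {"jaw": 1, "tx": -0.084, "ty": 0.038, "tz": -0.002, "twist": 0}, {"jaw": 1, "tx": -0.084, "ty": 0.038, "tz": -0.002, "twist": 0}, {"jaw": 1, "tx": -0.078, "ty": 0.038, "tz": -0.002, "twist": 0}, {"jaw": 1, "tx": -0.074, "ty": 0.038, "tz": -0.002, "twist": 0}, {"jaw": 1, "tx": -0.071, "ty": 0.038, "tz": -0.002, "twist": 0}, {"jaw": 1, "tx": -0.069, "ty": 0.038, "tz": -0.002, "twist": 0}, {"jaw": 1, "tx": -0.067, "ty": 0.038, "tz": -0.002, "twist": 0}, {"jaw": 1, "tx": -0.065, "ty": 0.038, "tz": -0.002, "twist": 0}, {"jaw": 1, "tx": -0.063, "ty": 0.038, "tz": -0.002, "twist": 0}, {"jaw": 1, "tx": -0.061, "ty": 0.038, "tz": -0.002, "twist": 0}, {"jaw": 1, "tx": -0.061, "ty": 0.038, "tz": -0.002, "twist": 0}]'

```text
time_s: 31.68
tcp_pos: [0.5296, -0.0273, 0.2176]
orientation: [-2.355, -2.079, -0.0]
wrist_force: [-0.7, -0.6, -0.3]
grip_width: 0.0003
gripper_force: 0.5
```

```bash
python3 -c "
from h import *
st();inb()"
```

```text
t 31.68 tcp [ 0.5296 -0.0273  0.2176] yawY -7.10 grip 0.0003 0.5 F [-0.7 -0.6 -0.3] q [-0.21  0.35  1.8   0.    1.   -0.09]
board tcp mm -24.2 -191.2 F board -0.7 -0.7
```

Call:
send_rows --rows '[{"jaw": 1, "tx": 0.0005, "ty": 0, "tz": 0, "twist": 0}, {"jaw": 1, "tx": 0.001, "ty": 0, "tz": 0, "twist": 0}, {"jaw": 1, "tx": 0.0015, "ty": 0, "tz": 0, "twist": 0}, {"jaw": 1, "tx": 0.002, "ty": 0, "tz": 0, "twist": 0}, {"jaw": 1, "tx": 0.0025, "ty": 0, "tz": 0, "twist": 0}, {"jaw": 1, "tx": 0.003, "ty": 0, "tz": 0, "twist": 0}, {"jaw": 1, "tx": 0.003, "ty": 0, "tz": 0, "twist": 0}]'

```text
time_s: 32.55
tcp_pos: [0.5299, -0.0252, 0.2177]
orientation: [2.354, 2.079, -0.002]
wrist_force: [-1.4, -4.5, 0.0]
grip_width: 0.0004
gripper_force: 2.7
```

```bash
python3 -c "
from h import *
st();inb()"
```

```text
t 32.55 tcp [ 0.5299 -0.0252  0.2177] yawY -7.09 grip 0.0004 2.7 F [-1.4 -4.5  0. ] q [-0.21  0.35  1.8  -0.    1.   -0.09]
board tcp mm -24.1 -189.2 F board -0.8 -4.6
```

Call:
send_rows --rows '[{"jaw": 1, "tx": 0, "ty": 0, "tz": 0, "twist": 0}, {"jaw": 1, "tx": -0.015, "ty": 0, "tz": 0, "twist": 0}, {"jaw": 1, "tx": -0.015, "ty": 0, "tz": -0.05, "twist": 0}, {"jaw": 1, "tx": -0.015, "ty": -0.03, "tz": -0.1, "twist": 0}, {"jaw": 1, "tx": 0.01, "ty": -0.06, "tz": -0.14, "twist": 0}, {"jaw": 1, "tx": 0.04, "ty": -0.08, "tz": -0.16, "twist": 0}, {"jaw": 1, "tx": 0.055, "ty": -0.09, "tz": -0.16, "twist": 0}, {"jaw": 1, "tx": 0.055, "ty": -0.09, "tz": -0.16, "twist": 0}, {"jaw": 1, "tx": 0.055, "ty": -0.09, "tz": -0.16, "twist": 0}]'

```text
time_s: 33.67
tcp_pos: [0.4475, 0.0407, 0.3763]
orientation: [-2.354, -2.078, 0.003]
wrist_force: [0.2, 0.1, 0.3]
grip_width: 0.0003
gripper_force: 0.0
```

```bash
python3 meas.py
python3 - <<'E'
import cv2,numpy as np
w=cv2.imread("pics/last_w.png")
cv2.imwrite("pics/final.png",cv2.resize(w[30:330,250:600],(700,600),interpolation=cv2.INTER_CUBIC))
E
```

```text
t 33.67 tcp [0.4475 0.0407 0.3763] yawY -7.12 grip 0.0003 0.0 F [0.2 0.1 0.3] q [-0.1  -0.04  1.87 -0.    1.32  0.02]
board tcp mm -114.0 -133.9 F board 0.2 0.2
top px [293.0, 185.0] board mid [ -20.2 -160.4] corners [[4, -127], [18, -177], [-44, -194], [-58, -144]] sizes [52. 65.] ang [105.3  15.5]
wrist px [447.0, 179.0] board mid [  27.1 -122.7] corners [[-52, -235], [-50, -1], [91, -9], [119, -246]] sizes [234. 142.] ang [-90.4 176.9]
wrist px [354.0, 152.0] board mid [ -80.7 -104.9] corners [[-366, 67], [196, 66], [294, -276], [-446, -277]] sizes [562. 355.] ang [179.9 106. ]
```

View pics/final.png

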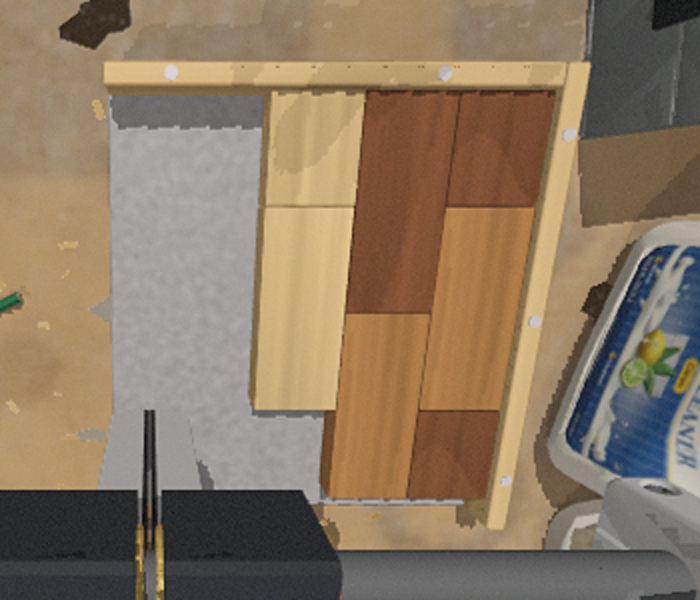

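The final crop shows the half block (315,148) tight in the corner. The whole block (303,305) sits behind it, closed to it at (310,206) and along the course at (352,250), and straddles the joint at (390,314). I'm handing in.

```bash
python3 -c "
from h import *
print(ctrl.job_done())"
```

```text
the job is handed in; nothing more can be done
None
```

Both blocks are laid and the job is handed in at about 34 s: the half block is snug in the corner, the whole block was drawn free of the hold-down and pressed tight behind it with about 5 N, and I did not touch the cork block or the tape.

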